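Find empty incubator wells by touch, load two bottles, set the speed

ROBOT

A 6-joint arm with a two-finger parallel gripper is mounted at the origin on the work surface. World frame = base frame: x ahead of the robot, y to its left, z up, the work surface at z = 0. Lengths are in m, angles in rad, forces in N, time in s.
With the tool pointing down it reaches from about 0.425 to 0.95 m from the base axis. Payload 3.5 kg.
Tool frame: the origin (TCP) lies at the very end of the fingers, on their centre line; the grasp point (between the pads) lies 19 mm behind it (ctrl.grip_point_offset is the distance from the TCP to the grasp point, in m); z points along the fingers, y is the line along which they close (so a half turn about z gives the same grasp; the last joint's range is limited). The gripper opens to 85 mm and grips with 20 to 120 N. Pads are 22 mm wide; open, the fingers measure 114 mm over their backs; the gripper's body (76 mm by 85 mm) begins 54 mm behind the grasp point. The pads swing forward as they close: fully open they stand 13 mm farther back than shut.
Start: joints at [0.964, 0.286, 1.577, -0, 1.279, -0.15], TCP at [0.298, 0.606, 0.231] pointing down, gripper open.
Joint ranges: [-2.77, 2.77], [-0.9, 2.22], [0.21, 2.48], [-1.53, 4.67], [0.24, 2.81], [-2.84, 2.84]. Speed limits (rad/s): [2.79, 2.79, 3.14, 3.14, 3.14, 3.14].

INTERFACE

Orientations are given as a unit quaternion [x, y, z, w].
In Python, from plant import telemetry, vision, ctrl gives the robot as it stands.
- The arm moves only by the tool arm_command, never from a script. Its argument "series" is one flat list of numbers, 7 for each row, row after row: the shift along the tool's x, y, z in cm, then the turn, a rotation vector about the tool's x, y, z in degrees, then the closure, from 0 (fully open) to 1 (shut). A call has 1 to 10 rows; each row is the pose to reach, as a shift and turn from the pose commanded when the call began, along the tool's axes at that moment; what a row does not reach only later rows make up. A row lasts 1/12 s, in which the tool goes at most 41.7 mm and 7.16 degrees, less where a joint would pass 70% of its speed; a pose out of reach is approached as far as the arm can. A call with a gripper value outside its range is refused whole. The fingers move at their own pace and stop on an object; "force" is the grip in N (left out, the last holds). Time passes only in rows, so rows that repeat a pose let the fingers close. It gives the time, the measured TCP pose, the force, the opening and the grip force at its end, in the units of the state.
- telemetry.get_state(): the state, without advancing time (a new reading comes with each control period).
- vision.read_camera(name): name is "scene" or "side" or "wrist"; returns a dict with "color" (480x640x3 uint8, blue, green, red), "K" (3x3 intrinsics, pixels), "rvec" (rotation vector, rad) and "tvec" (3), from world to camera coordinates, as OpenCV has them; the wrist camera has in their place "T_tool_cam" (4x4, takes a point from camera to tool coordinates, whose origin is the TCP and whose axes are the flange's). Camera axes: x right, y down, z forward; pixel columns grow to the right and rows downward; lengths in m; the calibration is good to about 2 mm. A picture is of the moment at which its call begins: read the wrist's pose just before it. There is no depth.
- ctrl.sign_off(): hands the job in; it is judged then, once.
The state is a dict: "time": time; "qpos": joint angles; "dq": joint speeds; "joint_efforts": joint torques, N m; "eef_pos": TCP position; "tcp_rot": TCP orientation; "contact_force": force on the tool from outside, world axes, zero at the start; "wrist_torque": the same for the moment, N m; "opening": opening from 0.0 (shut) to 1.0 (fully open); "finger_force": force on a finger pad.
Only numpy, scipy, OpenCV 4.12 (cv2) and the standard library are available. Lean on these libraries where they do the work, as an engineer would, in place of code of your own. Each camera call takes 0.05 s, during which the arm holds its last target. There are 200 camera calls.

TASK

Find by gentle touch which of the incubator's covered wells are empty, and put both amber bottles upright into empty wells, all the way down. Then turn only the small inner knob until its white line points at the green mark, without turning the outer ring round it. Do not press hard on the covers, leave the other things on the bench where they are, and let go of everything.

Things in the scene. Friction and masses are not known exactly. Their poses are not given: they have to be found in the camera images.
- incubator: White bench incubator, fixed; sizes in mm. Origin: centre of the underside of its grey well block (176 in x, 250 in y, top at z = 110); z up, +y towards its control deck (y 123 to 251, top z = 80). Six wells 52 square at x = -37, 37 and y = -74, 0, 74, floor at z = 25, each hidden by a white cover. Always three are taken (a vial under the cover), three empty, in random places.
- cover0: White cover, 49 square, 4 thick, blue dot, of the well at incubator x = -37, y = -74. Origin: centre of its top face, 109 above the bench when up. A weak spring (under 1.1 N) holds it up. Over an empty well it sinks straight down 80 to the floor, and a bottle on it takes it down by its weight; over a taken well it stops hard after 5. All six look alike.
- cover1: White cover, 49 square, 4 thick, blue dot, of the well at incubator x = -37, y = 0. Origin: centre of its top face, 109 above the bench when up. A weak spring (under 1.1 N) holds it up. Over an empty well it sinks straight down 80 to the floor, and a bottle on it takes it down by its weight; over a taken well it stops hard after 5. All six look alike.
- cover2: White cover, 49 square, 4 thick, blue dot, of the well at incubator x = -37, y = 74. Origin: centre of its top face, 109 above the bench when up. A weak spring (under 1.1 N) holds it up. Over an empty well it sinks straight down 80 to the floor, and a bottle on it takes it down by its weight; over a taken well it stops hard after 5. All six look alike.
- cover3: White cover, 49 square, 4 thick, blue dot, of the well at incubator x = 37, y = -74. Origin: centre of its top face, 109 above the bench when up. A weak spring (under 1.1 N) holds it up. Over an empty well it sinks straight down 80 to the floor, and a bottle on it takes it down by its weight; over a taken well it stops hard after 5. All six look alike.
- cover4: White cover, 49 square, 4 thick, blue dot, of the well at incubator x = 37, y = 0. Origin: centre of its top face, 109 above the bench when up. A weak spring (under 1.1 N) holds it up. Over an empty well it sinks straight down 80 to the floor, and a bottle on it takes it down by its weight; over a taken well it stops hard after 5. All six look alike.
- cover5: White cover, 49 square, 4 thick, blue dot, of the well at incubator x = 37, y = 74. Origin: centre of its top face, 109 above the bench when up. A weak spring (under 1.1 N) holds it up. Over an empty well it sinks straight down 80 to the floor, and a bottle on it takes it down by its weight; over a taken well it stops hard after 5. All six look alike.
- bottle_a: Bottle to load, like the other: amber glass, white paper band, orange cap, upright on the bench, 130 tall, about 250 g. Body 42 diameter up to height 88, neck 26, cap 36 diameter from height 96 to 130. Fully down in a well (on the sunk cover) its underside is 29 above the bench and 49 of it stands out. Its listed origin is the centre of its underside.
- bottle_b: Bottle to load, like the other: amber glass, white paper band, orange cap, upright on the bench, 130 tall, about 250 g. Body 42 diameter up to height 88, neck 26, cap 36 diameter from height 96 to 130. Fully down in a well (on the sunk cover) its underside is 29 above the bench and 49 of it stands out. Its listed origin is the centre of its underside.
- speed_knob (a joint): Angle of the small inner knob (rad). 0: its white line points along the incubator's -x; grows clockwise seen from above (towards +y), range -0.6 to 2.2. The green mark is at 1.05. Starts between -0.25 and 0.25. Stiff (0.03 N m), stays where it is left.
- knob_grip (a point): On the axis of both dials (incubator x = 0, y = 188), 126.5 above the bench: the height to grip the blue inner knob. It is an upright bar 44 long (along its white line), 14 thick, from 101 to 140.5 above the bench, on a round foot 44 in diameter from 97.5 to 104.5. Axes turn with the knob: white line along -x, z up.
- green_mark (a point): The mark to turn to: a green dot, 10 diameter, on the black top of the control deck, 51 from the dials' axis, 82 above the bench. The other dots round the dial are small and white.
- ring_mark (a point): Red mark on the top of the outer ring, 36 from the axis. The ring (aluminium, knurled, 84 in diameter, round the same axis, top face at 97 above the bench) turns at a touch, separately from the knob; it must be left as it is.
- jar: Glass jar with a red cap, 70 diameter, 85 tall, bystander. Its listed origin is the centre of its underside.
- beaker: Empty glass beaker, 72 diameter, 95 tall, bystander. Its listed origin is the centre of its underside.
- wash_bottle: White wash bottle with a blue cap, 68 diameter, 170 tall, bystander. Its listed origin is the centre of its underside.
- tip_box: Open green divided box, 120 by 85 by 60, bystander. Its listed origin is the centre of its underside.
- marker: Yellow marker pen lying on the bench, 135 long, 18 diameter, bystander. Origin: below the middle of it, at bench level.

How it is judged:
On the way, in this order (a step that is already met when the one before it is completed fails the run):
1. both bottles stand all the way down in wells, let go (z of bottle_a in the frame of incubator between 0.015 and 0.042 m and x of bottle_a in the frame of incubator between -0.075 and 0.075 m and y of bottle_a in the frame of incubator between -0.112 and 0.112 m and angle between each of bottle_a, bottle_b's own z axis and vertical below 0.2 rad and z of bottle_b in the frame of incubator between 0.015 and 0.042 m and x of bottle_b in the frame of incubator between -0.075 and 0.075 m and y of bottle_b in the frame of incubator between -0.112 and 0.112 m and contact force between the fingers and bottle_a below 0.05 N and contact force between the fingers and bottle_b below 0.05 N), for 0.2 s.
2. then the inner knob's line is at the green mark (value of joint speed_knob between 0.91 and 1.19 rad), for 0.2 s.
At the end, for the whole second after the job is handed in: Both bottles are inside wells with their underside less than 42 mm above the incubator's underside (29 when fully down), upright within 0.2 rad, at rest and let go; the inner knob is within 0.14 rad of the green mark (1.05); the outer ring's red mark is within 6 mm of where it started (all of step 1 and all of step 2 and linear speed of each of bottle_a, bottle_b below 0.02 m/s and distance of ring_mark from where it was at the start of the episode below 0.006 m); the robot touches nothing.
It fails at once if the outer ring is turned (its red mark moves more than 8 mm) (distance of ring_mark from where it was at the start of the episode above 0.008 m).
It fails at once if a cover is pressed hard (contact forces on it, above and below together, over 160 N) (contact force between any of cover0, cover1, cover2, cover3, cover4, cover5 and anything else above 160 N).
It fails at once if a bystander is moved more than 30 mm (distance of any of jar, beaker, wash_bottle, tip_box, marker from where it was at the start of the episode above 0.03 m).
It fails at once if a bottle is tipped over (more than 0.9 rad) (angle between any of bottle_a, bottle_b's own z axis and vertical above 0.9 rad).
It also fails if it takes over 72 s, if anything falls off the work surface, if the arm or the gripper's body presses on something with over 40 N, if the wrist force passes 120 N, or if a joint passes its speed limit or range.

## Working session

There is one attempt and no reset: what is moved stays moved. The work goes in short steps, Python scripts to look and compute and a tool call to move; the robot and the scene stay as the last step left them, time stands still between calls to the robot, and variables do not carry over. Pictures are saved under pics/ and viewed, at most 10 in all, crops included, and the job is handed in when it is done.

Besides the shell and the picture viewer there is one more tool, called after ">>>" as a command line: name --argument value ..., lists and objects as JSON in quotes. arm_command: Moves the arm, as the interface text tells. Its arguments: {"type":"object","properties":{"series":{"type":"array","items":{"type":"number"}},"force":{"type":"number"}},"required":["series"]}

```bash
mkdir -p pics; ls
python3 - <<'E'
from plant import telemetry, vision, ctrl
import cv2
s=telemetry.get_state(); print(s, ctrl.grip_point_offset)
for n in ["scene","side"]:
    r=vision.read_camera(n); cv2.imwrite(f"pics/{n}0.png",r["color"]); print(n,r["K"],r["rvec"],r["tvec"])
r=vision.read_camera("wrist"); cv2.imwrite("pics/wrist0.png",r["color"]); print(r["K"],r["T_tool_cam"])
E
```

```text
pics
{'time': 0.0, 'qpos': array([ 9.63990999e-01,  2.87211202e-01,  1.57816401e+00,  8.59494577e-06,
        1.27859657e+00, -1.50003334e-01]), 'dq': array([ 1.65073438e-03, -2.54860684e-03, -2.80287927e-04, -4.05373834e-04,
        1.44772909e-03,  8.82042029e-05]), 'joint_efforts': array([-6.39827408e-05, -4.05988455e+01, -2.92624998e+01, -1.65133329e-04,
        5.93377888e-03,  3.74080670e-06]), 'eef_pos': array([0.29732753, 0.60526309, 0.22992385]), 'tcp_rot': array([ 2.26421388e-01,  9.74028716e-01, -1.10388473e-03, -4.43291494e-04]), 'contact_force': array([-0.35240099, -0.26651876, -0.88860188]), 'wrist_torque': array([ 0.06895764, -0.00888832, -0.02995731]), 'finger_force': 0.0, 'opening': 0.9987826162677107} 0.0187
scene [[455.05633397   0.         322.70259886]
 [  0.         455.05633397 244.43571274]
 [  0.           0.           1.        ]] [ 1.7052651   1.4501711  -0.78476085] [-0.08166912 -0.1696903   1.45527424]
side [[538.74381263   0.         321.09265686]
 [  0.         538.74381263 227.03818414]
 [  0.           0.           1.        ]] [ 2.23397077 -0.99314276  0.36363305] [-0.33178432  0.34873406  1.2967199 ]
[[396.52887995   0.         319.04027322]
 [  0.         396.52887995 236.04062454]
 [  0.           0.           1.        ]] [[-7.18886440e-04 -9.57812992e-01 -2.87391295e-01  7.19498750e-02]
 [ 9.99999718e-01 -6.25925787e-04 -4.15344475e-04  3.64642718e-04]
 [ 2.17936712e-04 -2.87391512e-01  9.57813171e-01 -1.43377840e-01]
 [ 0.00000000e+00  0.00000000e+00  0.00000000e+00  1.00000000e+00]]
```

View pics/scene0.png

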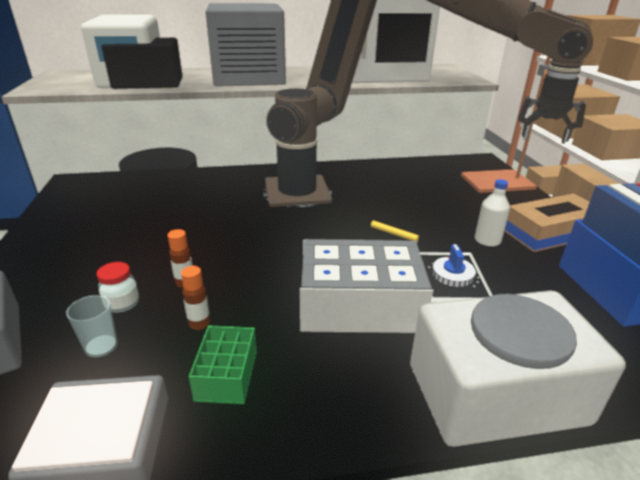

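View pics/side0.png

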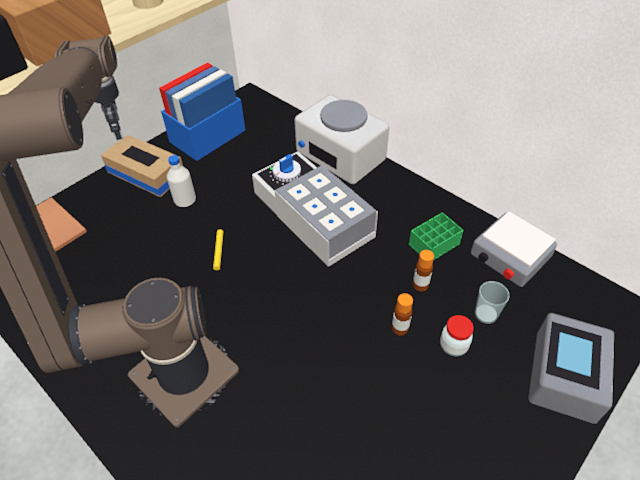

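The scene view shows the six blue cover dots around (326–402, 251–273), the orange caps at (178,237) and (192,274), and the knob at (456,255). In the side view the caps are at (404,302) and (426,258), the dots at about (299–352, 181–222), and the knob at (287,163).

```bash
cat > h.py <<'E'
import cv2, numpy as np
from scipy.spatial.transform import Rotation as R
from plant import telemetry, vision, ctrl
def cam(r):
    Rm=cv2.Rodrigues(np.array(r["rvec"],float))[0]; return r["K"],Rm,np.array(r["tvec"],float).ravel()
def wristcam(r,s):
    T=np.eye(4);T[:3,:3]=R.from_quat(s["tcp_rot"]).as_matrix();T[:3,3]=s["eef_pos"]
    W=np.linalg.inv(T@r["T_tool_cam"]); return r["K"],W[:3,:3],W[:3,3]
def plane(c,uv,z):
    K,Rm,t=c; o=-Rm.T@t
    uv=np.atleast_2d(np.asarray(uv,float)); d=(np.linalg.inv(K)@np.c_[uv,np.ones(len(uv))].T).T@Rm
    return o+d*((z-o[2])/d[:,2])[:,None]
def proj(c,P):
    K,Rm,t=c; p=(K@(Rm@np.atleast_2d(P).T+t[:,None])).T; return p[:,:2]/p[:,2:]
def tri(c1,u1,c2,u2):
    P=[c[0]@np.c_[c[1],c[2]] for c in (c1,c2)]
    X=cv2.triangulatePoints(P[0],P[1],np.array(u1,float).reshape(2,1),np.array(u2,float).reshape(2,1)).ravel(); return X[:3]/X[3]
def blobs(img,lo,hi,box=None,amin=6):
    h=cv2.cvtColor(img,cv2.COLOR_BGR2HSV); m=cv2.inRange(h,np.array(lo),np.array(hi))
    if box: k=np.zeros_like(m); x0,y0,x1,y1=box; k[y0:y1,x0:x1]=255; m&=k
    n,l,st,ce=cv2.connectedComponentsWithStats(m)
    return [(ce[i].round(1),st[i][4],st[i][:4]) for i in range(1,n) if st[i][4]>=amin]
def tool(dP):
    "world shift -> tool axes, cm"
    return (R.from_quat(telemetry.get_state()["tcp_rot"]).inv().apply(dP)*100).round(2)
E
python3 - <<'E'
from h import *
rs={n:vision.read_camera(n) for n in ("scene","side")}
c={n:cam(rs[n]) for n in rs}
bx={"scene":(300,235,430,290),"side":(275,150,385,235)}
for n in rs:
    for b in blobs(rs[n]["color"],(100,90,50),(130,255,255),bx[n],4): print(n,"blue",b[0],b[1],plane(c[n],b[0],.109).round(4)[0])
    for b in blobs(rs[n]["color"],(5,150,100),(16,255,255),None,40): print(n,"orange",b, plane(c[n],b[0],.113).round(4)[0])
    for b in blobs(rs[n]["color"],(45,100,60),(80,255,255),(430,230,500,300) if n=="scene" else (250,140,320,190),2): print(n,"green",b, plane(c[n],b[0],.082).round(4)[0])
E
```

```text
scene blue [326.1 251.2] 12 [ 0.526  -0.0023  0.109 ]
scene blue [361.1 251.8] 12 [0.539  0.0703 0.109 ]
scene blue [396.4 252.1] 13 [0.5509 0.1439 0.109 ]
scene blue [326.5 271.8] 17 [ 0.5997 -0.0147  0.109 ]
scene blue [364.2 272. ] 16 [0.6112 0.0587 0.109 ]
scene blue [401.7 272.7] 18 [0.6244 0.1315 0.109 ]
scene orange (array([176.9, 241.7]), np.int32(451), array([167, 229,  20,  28], dtype=int32)) [ 0.4492 -0.3128  0.113 ]
scene orange (array([191.5, 280.6]), np.int32(543), array([181, 265,  21,  32], dtype=int32)) [ 0.5959 -0.2724  0.113 ]
side blue [286.4 163.5] 210 [0.6164 0.2529 0.109 ]
side blue [318.8 180.1] 12 [0.6275 0.1301 0.109 ]
side blue [298.6 191.1] 11 [0.555  0.1425 0.109 ]
side blue [334.7 194. ] 13 [0.6151 0.057  0.109 ]
side blue [314.2 205.7] 12 [0.542  0.0692 0.109 ]
side blue [351.2 208.7] 12 [ 0.602  -0.0158  0.109 ]
side blue [330.7 221. ] 13 [ 0.5293 -0.004   0.109 ]
side orange (array([102.9,  19.6]), np.int32(86), array([95,  0, 15, 37], dtype=int32)) [0.7444 1.453  0.113 ]
side orange (array([10.3, 20.1]), np.int32(43), array([ 6, 13,  9, 15], dtype=in
[... 243 characters left out ...]
13 ]
side orange (array([82.5, 37.7]), np.int32(41), array([70, 36, 25,  4], dtype=int32)) [0.6082 1.3854 0.113 ]
side orange (array([425.2, 262.3]), np.int32(343), array([417, 250,  17,  26], dtype=int32)) [ 0.5799 -0.2799  0.113 ]
side orange (array([421.3, 288.1]), np.int32(43), array([415, 286,  13,   5], dtype=int32)) [ 0.5078 -0.3189  0.113 ]
side orange (array([403.9, 306.6]), np.int32(379), array([395, 293,  18,  28], dtype=int32)) [ 0.4363 -0.3193  0.113 ]
side orange (array([400. , 332.2]), np.int32(40), array([394, 330,  13,   5], dtype=int32)) [ 0.3743 -0.3541  0.113 ]
side green (array([270.9, 167.9]), np.int32(8), array([270, 167,   3,   3], dtype=int32)) [0.5909 0.2971 0.082 ]
```

>>> arm_command --series '[-4,-3,-0.7,0,0,-1.6,1,-8,-6,-1.4,0,0,-3.3,1,-12,-9,-2.1,0,0,-5,1,-16,-12,-2.8,0,0,-6.6,1,-20,-15,-3.5,0,0,-8.3,1,-24,-18,-4.2,0,0,-10,1,-28,-21,-4.9,0,0,-12,1,-31,-23.5,-5.6,0,0,-14,1,-33,-25,-6.3,0,0,-16,1,-34,-26,-7,0,0,-16.6,1]' --force 30

```text
time: 1.08
eef_pos: [0.4813, 0.2358, 0.2965]
tcp_rot: [0.083, 0.997, -0.0, -0.0]
contact_force: [0.1, 0.7, -0.2]
opening: 0.002
finger_force: 0.0
```

Run:
```python
from h import *
s=telemetry.get_state(); r=vision.read_camera("wrist"); cv2.imwrite("pics/w1.png",r["color"])
print(s["time"],s["eef_pos"],s["contact_force"],s["opening"])
M=R.from_quat(s["tcp_rot"]).as_matrix(); print(M.round(3))
c=wristcam(r,s)
for b in blobs(r["color"],(100,90,50),(130,255,255),None,15): print("blue",b,plane(c,b[0],.109).round(4)[0])
for b in blobs(r["color"],(45,100,60),(80,255,255),None,15): print("green",b,plane(c,b[0],.082).round(4)[0])
for b in blobs(r["color"],(0,150,80),(5,255,255),None,10): print("red",b,plane(c,b[0],.097).round(4)[0])
```

```text
1.0833 [0.48130303 0.23582455 0.29648817] [ 0.08384097  0.72593695 -0.15906441] 0.001899668100323293
[[-0.986  0.165 -0.001]
 [ 0.165  0.986 -0.   ]
 [ 0.001 -0.    -1.   ]]
blue (array([634.3,   7.1]), np.int32(175), array([627,   0,  13,  19], dtype=int32)) [0.3718 0.4914 0.109 ]
blue (array([626.2,  74.2]), np.int32(1133), array([613,  39,  27,  64], dtype=int32)) [0.4182 0.4879 0.109 ]
blue (array([633.6, 267.5]), np.int32(2045), array([624, 160,  16, 191], dtype=int32)) [0.5834 0.5029 0.109 ]
blue (array([ 67.5, 303. ]), np.int32(86), array([ 62, 298,  12,  11], dtype=int32)) [ 0.5331 -0.0072  0.109 ]
blue (array([148.5, 303.3]), np.int32(90), array([143, 298,  12,  12], dtype=int32)) [0.5457 0.0661 0.109 ]
blue (array([229.8, 303.5]), np.int32(96), array([224, 298,  12,  12], dtype=int32)) [0.5582 0.1396 0.109 ]
blue (array([366.9, 331.7]), np.int32(307), array([359, 317,  16,  32], dtype=int32)) [0.6079 0.2599 0.109 ]
blue (array([ 81. , 372.8]), np.int32(73), array([ 76, 368,  11,  10], dtype=int32)) [ 0.6066 -0.02    0.109 ]
blue (array([156.9, 371.9]), np.int32(58), array([153, 368,  10,   9], dtype=int32)) [0.6178 0.0531 0.109 ]
blue (array([439.7, 414. ]), np.int32(117), array([433, 407,  14,  16], dtype=int32)) [0.7124 0.3198 0.109 ]
green (array([397.2, 301.8]), np.int32(152), array([390, 295,  15,  15], dtype=int32)) [0.5959 0.2949 0.082 ]
green (array([ 19. , 420.9]), np.int32(2411), array([  0, 389,  51,  71], dtype=int32)) [ 0.6701 -0.1294  0.082 ]
```

View pics/w1.png

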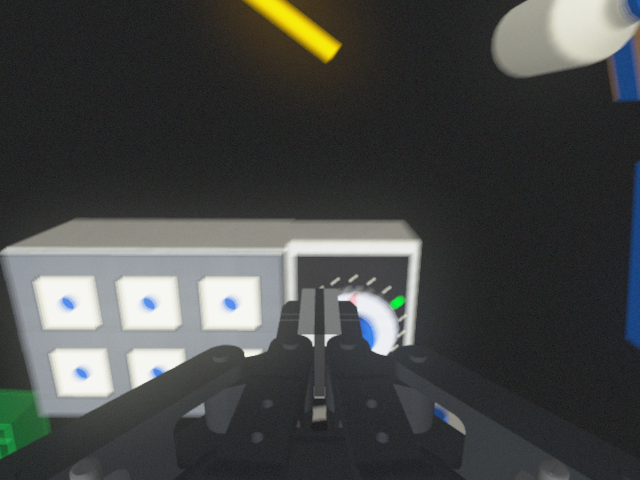

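The wrist view shows the covers at (67–230, 303) and (81–157, 372), the green mark at (397,302), and the blue knob partly hidden by the fingers at (367,332). The tool axes are now aligned with the incubator.

>>> arm_command --series '[-2.5,-2.5,1,0,0,0,1,-5,-5,3,0,0,0,1,-8,-8,5,0,0,0,1,-11,-11,8,0,0,0,1,-14,-13.5,11,0,0,0,1,-16,-15.5,13,0,0,0,1,-16,-15.5,13.6,0,0,0,1,-16,-15.5,13.6,0,0,0,1,-16,-15.5,13.6,0,0,0,1]'

```text
time: 1.88
eef_pos: [0.6125, 0.0581, 0.1593]
tcp_rot: [0.084, 0.996, 0.0, -0.002]
contact_force: [0.5, 0.2, -0.2]
opening: 0.0
finger_force: 0.0
```

Run:
```python
from h import *
s=telemetry.get_state(); r=vision.read_camera("wrist"); cv2.imwrite("pics/w2.png",r["color"])
print(s["time"],s["eef_pos"],s["contact_force"],s["dq"].round(3))
c=wristcam(r,s)
for b in blobs(r["color"],(100,90,50),(130,255,255),None,15): print("blue",b,plane(c,b[0],.109).round(4)[0])
for n in ("scene","side"):
    q=vision.read_camera(n); print(n,proj(cam(q),[s["eef_pos"]]))
```

```text
1.8833 [0.61250398 0.05813009 0.15927773] [ 0.53431999  0.15945461 -0.21226439] [ 0.03  -0.048 -0.023  0.003  0.005 -0.003]
blue (array([162.7, 120.9]), np.int32(928), array([146, 104,  34,  35], dtype=int32)) [ 0.5308 -0.0025  0.109 ]
blue (array([321.5, 120.9]), np.int32(918), array([305, 104,  34,  35], dtype=int32)) [0.5433 0.0711 0.109 ]
blue (array([480.3, 121. ]), np.int32(931), array([464, 104,  34,  35], dtype=int32)) [0.556  0.1445 0.109 ]
blue (array([178.7, 269.4]), np.int32(669), array([164, 256,  30,  28], dtype=int32)) [ 0.6043 -0.015   0.109 ]
blue (array([321.3, 269.4]), np.int32(662), array([307, 256,  30,  28], dtype=int32)) [0.6169 0.0585 0.109 ]
blue (array([463.7, 269.4]), np.int32(665), array([449, 256,  30,  28], dtype=int32)) [0.6294 0.1319 0.109 ]
scene [[365.77504495 250.93711571]]
side [[333.90613455 181.4576408 ]]
```

>>> arm_command --series '[-0.3,0,2.5,0,0,0,1,-0.3,0,4.2,0,0,0,1,-0.3,0,4.8,0,0,0,1,-0.3,0,5.1,0,0,0,1,-0.3,0,5.4,0,0,0,1,-0.3,0,5.7,0,0,0,1,-0.3,0,5.7,0,0,0,1,-0.3,0,5.7,0,0,0,1]'

```text
time: 2.7
eef_pos: [0.6167, 0.058, 0.1048]
tcp_rot: [0.083, 0.997, 0.0, 0.001]
contact_force: [-0.8, 0.6, -0.1]
opening: 0.0
finger_force: 0.2
```

>>> arm_command --series '[0,0,0.2,0,0,0,1,0,0,0.4,0,0,0,1,0,0,0.5,0,0,0,1,0,0,0.5,0,0,0,1]'

```text
time: 3.03
eef_pos: [0.616, 0.0578, 0.0985]
tcp_rot: [0.083, 0.997, -0.0, -0.0]
contact_force: [1.1, 0.7, 0.6]
opening: 0.0
finger_force: 0.2
```

Cover 4 sinks freely, so its well is empty. Next I'll probe cover 0.

>>> arm_command --series '[0,0,-3,0,0,0,1,3,-3,-3.6,0,0,0,1,6,-6,-3.6,0,0,0,1,7.4,-7.4,-3.6,0,0,0,1,7.4,-7.4,-2.4,0,0,0,1,7.4,-7.4,-1,0,0,0,1,7.4,-7.4,-0.5,0,0,0,1,7.4,-7.4,0.1,0,0,0,1,7.4,-7.4,0.1,0,0,0,1,7.4,-7.4,0.1,0,0,0,1]'

```text
time: 3.87
eef_pos: [0.5311, -0.0024, 0.0975]
tcp_rot: [0.083, 0.997, 0.0, -0.0]
contact_force: [0.3, -0.0, 0.4]
opening: 0.0
finger_force: 0.2
```

Cover 0 sinks too, so wells 4 and 0 are both empty. Now I'll go and look at the bottles.

>>> arm_command --series '[0,0,-4,0,0,0,1,0,-1,-8,0,0,0,1,-1,-4,-11,0,0,0,0.5,-3,-8,-13,0,0,0,0,-5,-12,-15,0,0,0,0,-7,-16,-16,0,0,0,0,-8,-20,-16,0,0,0,0,-9,-23.5,-16,0,0,0,0,-9,-23.5,-16,0,0,0,0,-9,-23.5,-16,0,0,0,0]'

```text
time: 4.7
eef_pos: [0.5809, -0.2529, 0.2582]
tcp_rot: [0.085, 0.996, -0.0, 0.0]
contact_force: [0.8, 0.6, 0.7]
opening: 1.0
finger_force: 0.0
```

Run:
```python
from h import *
s=telemetry.get_state(); r=vision.read_camera("wrist"); cv2.imwrite("pics/w3.png",r["color"])
print(s["time"],s["eef_pos"],s["contact_force"],s["opening"])
c=wristcam(r,s)
for b in blobs(r["color"],(4,150,80),(18,255,255),None,60): print("or",b,plane(c,b[0],.130).round(4)[0])
for b in blobs(r["color"],(0,150,80),(3,255,255),None,60): print("red",b,plane(c,b[0],.085).round(4)[0])
```

```text
4.7 [ 0.58089596 -0.25289895  0.25815747] [0.84483926 0.59841106 0.68483588] 0.9996419073097647
or (array([207.7,  42.4]), np.int32(2379), array([151,   0,  90,  77], dtype=int32)) [ 0.4543 -0.3016  0.13  ]
or (array([247.7,  69.3]), np.int32(122), array([229,  48,  26,  36], dtype=int32)) [ 0.4738 -0.2805  0.13  ]
or (array([ 57.5, 148.4]), np.int32(2323), array([ 29, 109,  66,  77], dtype=int32)) [ 0.5    -0.4172  0.13  ]
or (array([305.4, 186.8]), np.int32(77), array([289, 184,  32,  11], dtype=int32)) [ 0.5539 -0.258   0.13  ]
or (array([299.9, 218.5]), np.int32(1217), array([268, 197,  58,  69], dtype=int32)) [ 0.5754 -0.2659  0.13  ]
red (array([ 80.4, 146.3]), np.int32(2813), array([ 23, 107,  93,  84], dtype=int32)) [ 0.4999 -0.4282  0.085 ]
red (array([191.4, 384.2]), np.int32(75), array([186, 376,  10,  16], dtype=int32)) [ 0.7265 -0.4001  0.085 ]
```

View pics/w3.png

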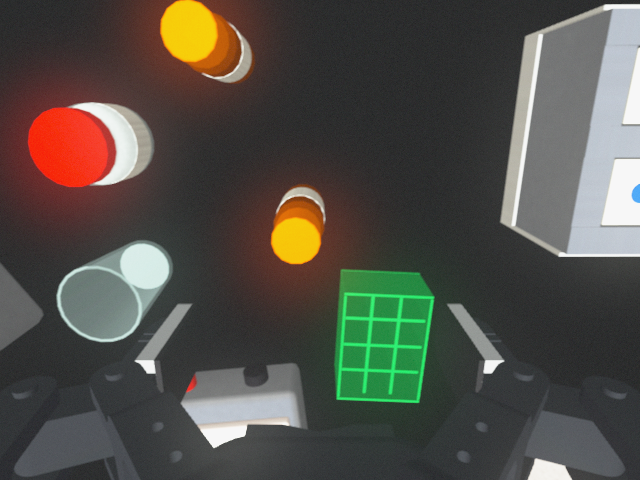

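The cap tops are bright yellow-orange discs at about (189,31) and (297,240). The tip box is at (385,340), the beaker at (110,290) and the jar at (80,146), all clear of both bottles.

Run:
```python
from h import *
s=telemetry.get_state(); r=vision.read_camera("wrist")
print(s["time"],s["eef_pos"])
c=wristcam(r,s)
for b in blobs(r["color"],(19,150,200),(28,255,255),None,300):
    x,y,w,h=b[2]; u=(x+w/2-.5,y+h/2-.5); P=plane(c,u,.130)[0]
    print(b,u,P.round(4),"shift",tool(P-s["eef_pos"]))
```

```text
4.75 [ 0.58068042 -0.25055808  0.25774632]
(array([184.5,  31.4]), np.int32(2679), array([157,   1,  56,  62], dtype=int32)) (np.float64(184.5), np.float64(31.5)) [ 0.4458 -0.3118  0.13  ] shift [12.27 -8.3  12.77]
(array([291.6, 241.5]), np.int32(1719), array([268, 219,  48,  46], dtype=int32)) (np.float64(291.5), np.float64(241.5)) [ 0.5906 -0.2723  0.13  ] shift [-1.35 -1.99 12.77]
```

>>> arm_command --series '[-1.3,-2.1,4,0,0,0,0,-1.3,-2.1,8,0,0,0,0,-1.3,-2.1,12,0,0,0,0,-1.3,-2.1,15,0,0,0,0,-1.3,-2.1,16,0,0,0,0,-1.3,-2.1,16,0,0,0,0.3,-1.3,-2.1,16,0,0,0,0.6,-1.3,-2.1,16,0,0,0,1,-1.3,-2.1,16,0,0,0,1,-1.3,-2.1,16,0,0,0,1]' --force 40

```text
time: 5.63
eef_pos: [0.5919, -0.2731, 0.1017]
tcp_rot: [0.083, 0.997, -0.001, 0.003]
contact_force: [0.1, 1.9, 4.3]
opening: 0.41
finger_force: 40.2
```

>>> arm_command --series '[0,0,0,0,0,0,1,0,0,0,0,0,0,1]'

```text
time: 5.8
eef_pos: [0.5919, -0.2731, 0.1017]
tcp_rot: [0.084, 0.996, -0.001, 0.003]
contact_force: [0.4, 1.3, 5.6]
opening: 0.408
finger_force: 40.3
```

>>> arm_command --series '[0,0,-3,0,0,0,1,0,0,-6,0,0,0,1,0,0,-10,0,0,0,1,0,2,-13,0,0,0,1,0.5,5.5,-13.5,0,0,0,1,0.9,9.5,-13.5,0,0,0,1,1.3,13.5,-13.5,0,0,0,1,1.7,17.5,-13.5,0,0,0,1,2.1,21.5,-13.5,0,0,0,1,2.4,25,-13.5,0,0,0,1]'

```text
time: 6.63
eef_pos: [0.6071, -0.0194, 0.233]
tcp_rot: [0.083, 0.997, 0.0, -0.0]
contact_force: [0.4, -0.0, -1.7]
opening: 0.407
finger_force: 40.7
```

>>> arm_command --series '[0.2,3,0,0,0,0,1,0.5,6,0,0,0,0,1,0.7,8,0,0,0,0,1,0.7,8,0,0,0,0,1,0.7,8,0,0,0,0,1,0.7,8,0,0,0,0,1]'

```text
time: 7.13
eef_pos: [0.6139, 0.0578, 0.2327]
tcp_rot: [0.083, 0.997, -0.0, -0.0]
contact_force: [0.1, -0.7, -2.2]
opening: 0.408
finger_force: 40.8
```

Run:
```python
from h import *
s=telemetry.get_state(); r=vision.read_camera("wrist"); cv2.imwrite("pics/w4.png",r["color"])
print(s["time"],s["eef_pos"],s["contact_force"],s["opening"])
c=wristcam(r,s)
for b in blobs(r["color"],(100,90,50),(130,255,255),None,60): print("bl",b,plane(c,b[0],.109).round(4)[0])
for b in blobs(r["color"],(5,100,40),(28,255,255),None,60): print("or",b)
q=vision.read_camera("side"); cv2.imwrite("pics/s4.png",cv2.resize(q["color"][100:300,220:460],None,fx=3,fy=3,interpolation=2)[:600,:800])
```

```text
7.1333 [0.61392767 0.05778148 0.23270002] [ 0.07648057 -0.73717468 -2.21223886] 0.4081758748388902
bl (array([205.7, 116.9]), np.int32(477), array([194, 105,  24,  25], dtype=int32)) [ 0.5307 -0.0025  0.109 ]
bl (array([320.9, 117.2]), np.int32(477), array([309, 105,  24,  25], dtype=int32)) [0.5432 0.0708 0.109 ]
bl (array([436.2, 117.4]), np.int32(483), array([424, 105,  25,  26], dtype=int32)) [0.5558 0.1441 0.109 ]
bl (array([603.3, 177.9]), np.int32(5039), array([559, 142,  81,  78], dtype=int32)) [0.6136 0.2517 0.109 ]
bl (array([214.3, 228. ]), np.int32(375), array([204, 218,  22,  21], dtype=int32)) [ 0.604 -0.015  0.109]
bl (array([426.9, 228.4]), np.int32(381), array([416, 218,  23,  22], dtype=int32)) [0.629  0.1315 0.109 ]
bl (array([636. , 314.3]), np.int32(129), array([632, 305,   8,  20], dtype=int32)) [0.7216 0.2794 0.109 ]
or (array([319.6, 332. ]), np.int32(18525), array([257, 230, 126, 201], dtype=int32))
```

View pics/w4.png

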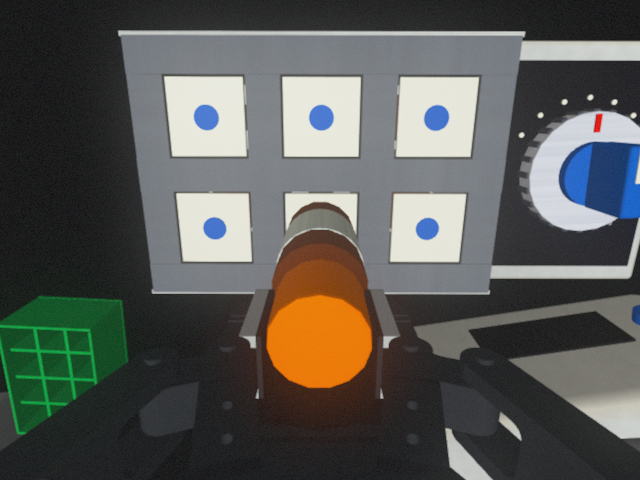

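The bottle hangs upright over cover 4, with its lower edge at about (320,205) and centred on the white square. I'll lower it.

>>> arm_command --series '[-0.15,0,1,0,0,0,1,-0.15,0,2,0,0,0,1,-0.15,0,2.7,0,0,0,1,-0.15,0,3.4,0,0,0,1,-0.15,0,4.1,0,0,0,1,-0.15,0,4.8,0,0,0,1,-0.15,0,4.8,0,0,0,1]'

```text
time: 7.82
eef_pos: [0.6146, 0.0581, 0.1824]
tcp_rot: [0.083, 0.997, 0.0, -0.002]
contact_force: [-0.3, -0.6, -3.2]
opening: 0.403
finger_force: 40.9
```

>>> arm_command --series '[0,0,0.7,0,0,0,1,0,0,1.5,0,0,0,1,0,0,2.3,0,0,0,1,0,0,3.1,0,0,0,1,0,0,3.9,0,0,0,1,0,0,4.6,0,0,0,1,0,0,4.8,0,0,0,1,0,0,4.8,0,0,0,1,0,0,4.8,0,0,0,1]'

```text
time: 8.57
eef_pos: [0.6154, 0.058, 0.1366]
tcp_rot: [0.083, 0.997, -0.0, -0.001]
contact_force: [-0.8, 0.5, -1.2]
opening: 0.41
finger_force: 40.9
```

>>> arm_command --series '[0,0,0.3,0,0,0,1,0,0,0.5,0,0,0,1,0,0,0.5,0,0,0,1,0,0,0.5,0,0,0,0.3,0,0,0.5,0,0,0,0.1,0,0,0.5,0,0,0,0,0,0,-2,0,0,0,0,0,0,-6,0,0,0,0,0,0,-10,0,0,0,0,0,0,-10,0,0,0,0]'

```text
time: 9.4
eef_pos: [0.6204, 0.0578, 0.2483]
tcp_rot: [0.083, 0.996, 0.0, 0.009]
contact_force: [1.5, -0.0, 2.3]
opening: 1.001
finger_force: 0.0
```

Run:
```python
from h import *
s=telemetry.get_state(); r=vision.read_camera("wrist")
print(s["time"],s["eef_pos"],s["contact_force"],s["opening"])
c=wristcam(r,s)
for b in blobs(r["color"],(19,150,200),(28,255,255),None,300): print(b,plane(c,b[0],.159).round(4)[0])
for b in blobs(r["color"],(5,150,40),(28,255,255),None,300): print(b,plane(c,b[0],.159).round(4)[0])
q=vision.read_camera("side"); cs=cam(q); b=max(blobs(q["color"],(5,150,40),(28,255,255),(300,120,400,260),20),key=lambda b:b[1]); print(b)
print("expected cap top/bottom if down",proj(cs,[[.615,.058,.159],[.615,.058,.125]]), "if 10mm high",proj(cs,[[.615,.058,.169],[.615,.058,.135]]))
```

```text
9.4 [0.62044021 0.05779571 0.24825215] [ 1.54304286 -0.04426873  2.33787098] 1.0013260244611295
(array([318.2, 219.4]), np.int32(3298), array([290, 183,  58,  72], dtype=int32)) [0.6095 0.0592 0.159 ]
(array([334.5, 189.5]), np.int32(275), array([328, 178,  14,  25], dtype=int32))
expected cap top/bottom if down [[334.53226936 181.0907983 ]
 [334.45676491 189.83695232]] if 10mm high [[334.55496316 178.46203399]
 [334.4787111  187.2947873 ]]
```

>>> arm_command --series '[1,-3.8,0,0,0,0,0,2,-7.6,0,0,0,0,0,3,-11.4,0,0,0,0,0,4,-15.2,0,0,0,0,0,5,-19,0,0,0,0,0,6,-22.8,0,0,0,0,0,7,-26.6,0,0,0,0,0,8,-30.4,0,0,0,0,0,8.8,-34,0,0,0,0,0,9,-36,0,0,0,0,0]'

```text
time: 10.33
eef_pos: [0.4645, -0.2844, 0.2349]
tcp_rot: [0.085, 0.996, 0.0, -0.002]
contact_force: [0.0, 0.4, 0.5]
opening: 1.002
finger_force: 0.0
```

>>> arm_command --series '[0,0,0,0,0,0,0,0,0,0,0,0,0,0,0,0,0,0,0,0,0]'

```text
time: 10.58
eef_pos: [0.4668, -0.281, 0.2355]
tcp_rot: [0.083, 0.997, 0.001, -0.001]
contact_force: [0.0, 0.2, -0.8]
opening: 0.995
finger_force: 0.0
```

Run:
```python
from h import *
s=telemetry.get_state(); r=vision.read_camera("wrist"); cv2.imwrite("pics/w5.png",r["color"])
print(s["time"],s["eef_pos"],s["tcp_rot"])
c=wristcam(r,s)
for b in blobs(r["color"],(19,150,200),(28,255,255),None,300):
    x,y,w,h=b[2]; u=(x+w/2-.5,y+h/2-.5); P=plane(c,u,.130)[0]
    print(b,u,P.round(4),"shift",tool(P-s["eef_pos"]))
```

```text
10.5833 [ 0.466775   -0.28101335  0.23552888] [ 8.33807604e-02  9.96516945e-01  9.55149596e-04 -8.45948885e-04]
```

Run:
```python
from h import *
s=telemetry.get_state(); r=vision.read_camera("wrist"); print(s["eef_pos"])
c=wristcam(r,s)
h=cv2.cvtColor(r["color"],cv2.COLOR_BGR2HSV)
for hi in (17,28):
  for v in (120,180,220):
    for b in blobs(r["color"],(5,150,v),(hi,255,255),None,600):
      x,y,w,hh=b[2]; u=(x+w/2-.5,y+hh/2-.5); P=plane(c,u,.130)[0]
      print(hi,v,b,P.round(4),tool(P-s["eef_pos"]))
```

```text
[ 0.46708217 -0.28069346  0.23580823]
17 120 (array([281.2, 185.1]), np.int32(1000), array([239, 166,  63,  69], dtype=int32)) [ 0.4409 -0.308   0.13  ] [ 2.13 -3.14 10.58]
17 120 (array([118. , 291.7]), np.int32(1783), array([ 94, 255,  61,  65], dtype=int32)) [ 0.4834 -0.4183  0.13  ] [ -3.89 -13.31  10.56]
17 180 (array([280.5, 183.2]), np.int32(821), array([246, 167,  55,  48], dtype=int32)) [ 0.4352 -0.3049  0.13  ] [ 2.74 -2.92 10.58]
17 180 (array([118. , 291.7]), np.int32(1783), array([ 94, 255,  61,  65], dtype=int32)) [ 0.4834 -0.4183  0.13  ] [ -3.89 -13.31  10.56]
17 220 (array([118. , 291.7]), np.int32(1783), array([ 94, 255,  61,  65], dtype=int32)) [ 0.4834 -0.4183  0.13  ] [ -3.89 -13.31  10.56]
28 120 (array([277. , 190.9]), np.int32(1339), array([237, 166,  65,  72], dtype=int32)) [ 0.4417 -0.3088  0.13  ] [ 2.03 -3.2  10.58]
28 120 (array([118. , 291.7]), np.int32(1783), array([ 94, 255,  61,  65], dtype=int32)) [ 0.4834 -0.4183  0.13  ] [ -3.89 -13.31  10.56]
28 180 (array([276.1, 189.9]), np.int32(1151), array([238, 167,  63,  69], dtype=int32)) [ 0.4414 -0.3088  0.13  ] [ 2.06 -3.2  10.58]
28 180 (array([118. , 291.7]), np.int32(1783), array([ 94, 255,  61,  65], dtype=int32)) [ 0.4834 -0.4183  0.13  ] [ -3.89 -13.31  10.56]
28 220 (array([272.8, 190.2]), np.int32(887), array([238, 170,  58,  66], dtype=int32)) [ 0.4421 -0.3105  0.13  ] [ 1.96 -3.37 10.58]
28 220 (array([118. , 291.7]), np.int32(1783), array([ 94, 255,  61,  65], dtype=int32)) [ 0.4834 -0.4183  0.13  ] [ -3.89 -13.31  10.56]
```

View pics/w5.png

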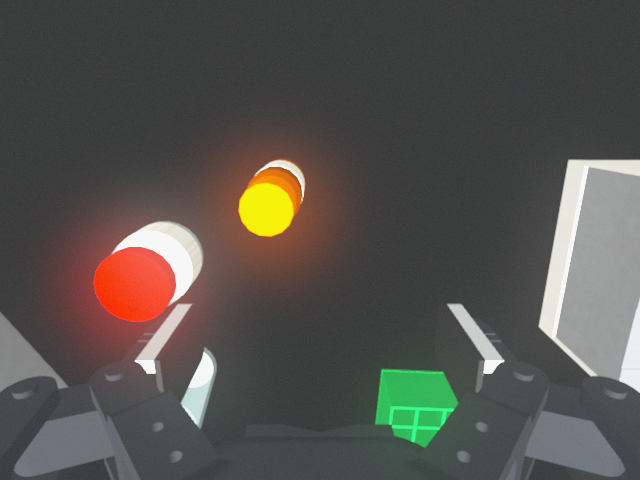

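The cap top is the yellow disc centred at about (266.5,209). The jar at (136,285) is lower than the fingertips will go.

Run:
```python
from h import *
s=telemetry.get_state(); r=vision.read_camera("wrist"); c=wristcam(r,s)
b=max((b for b in blobs(r["color"],(18,150,180),(34,255,255),None,300)),key=lambda b:b[1]); print(b)
for u in ([266.5,209],b[2][:2]+b[2][2:]/2-.5):
    P=plane(c,u,.130)[0]; print(u,P.round(4),tool(P-s["eef_pos"]),s["eef_pos"])
```

```text
(array([265.1, 207.3]), np.int32(2365), array([238, 176,  55,  59], dtype=int32))
[266.5, 209] [ 0.4466 -0.3114  0.13  ] [ 1.53 -3.39 10.61] [ 0.46727257 -0.28060795  0.2361186 ]
[265. 205.] [ 0.4438 -0.3118  0.13  ] [ 1.79 -3.47 10.61] [ 0.46727257 -0.28060795  0.2361186 ]
```

>>> arm_command --series '[0.8,-1.7,2,0,0,0,0,1.5,-3.4,6,0,0,0,0,1.5,-3.4,10,0,0,0,0,1.5,-3.4,13,0,0,0,0,1.5,-3.4,13.7,0,0,0,0,1.5,-3.4,13.7,0,0,0,0.3,1.5,-3.4,13.7,0,0,0,0.6,1.5,-3.4,13.7,0,0,0,1,1.5,-3.4,13.7,0,0,0,1,1.5,-3.4,13.7,0,0,0,1]' --force 40

```text
time: 11.57
eef_pos: [0.4483, -0.314, 0.1029]
tcp_rot: [0.083, 0.997, -0.001, 0.002]
contact_force: [1.0, 1.8, 6.3]
opening: 0.405
finger_force: 39.7
```

>>> arm_command --series '[0,0,0,0,0,0,1,0,0,0,0,0,0,1]'

```text
time: 11.73
eef_pos: [0.4483, -0.314, 0.1029]
tcp_rot: [0.083, 0.997, -0.001, 0.002]
contact_force: [0.2, 2.3, 6.5]
opening: 0.406
finger_force: 39.7
```

>>> arm_command --series '[0,0,-3,0,0,0,1,0,0,-6,0,0,0,1,0,0,-10,0,0,0,1,0,2,-13,0,0,0,1,-0.4,5.5,-13.5,0,0,0,1,-0.8,9.5,-13.5,0,0,0,1,-1.2,13.5,-13.5,0,0,0,1,-1.6,17.5,-13.5,0,0,0,1,-2,21.5,-13.5,0,0,0,1,-2.4,25,-13.5,0,0,0,1]'

```text
time: 12.57
eef_pos: [0.5117, -0.0681, 0.2352]
tcp_rot: [0.083, 0.997, 0.0, 0.0]
contact_force: [0.4, -0.3, -1.8]
opening: 0.405
finger_force: 41.0
```

>>> arm_command --series '[-0.2,3,0,0,0,0,1,-0.4,5,0,0,0,0,1,-0.5,6.5,0,0,0,0,1,-0.5,7,0,0,0,0,1,-0.5,7,0,0,0,0,1,-0.5,7,0,0,0,0,1]'

```text
time: 13.07
eef_pos: [0.5282, -0.0027, 0.2348]
tcp_rot: [0.083, 0.997, -0.0, -0.0]
contact_force: [0.0, -0.0, -1.8]
opening: 0.408
finger_force: 41.0
```

>>> arm_command --series '[-0.25,0,1,0,0,0,1,-0.25,0,2,0,0,0,1,-0.25,0,2.7,0,0,0,1,-0.25,0,3.4,0,0,0,1,-0.25,0,4.1,0,0,0,1,-0.25,0,4.8,0,0,0,1,-0.25,0,4.8,0,0,0,1]'

```text
time: 13.65
eef_pos: [0.5298, -0.0027, 0.1846]
tcp_rot: [0.084, 0.997, 0.0, -0.002]
contact_force: [-0.4, 0.1, -3.0]
opening: 0.41
finger_force: 41.1
```

>>> arm_command --series '[0,0,0.7,0,0,0,1,0,0,1.5,0,0,0,1,0,0,2.3,0,0,0,1,0,0,3.1,0,0,0,1,0,0,3.9,0,0,0,1,0,0,4.6,0,0,0,1,0,0,5,0,0,0,1,0,0,5.3,0,0,0,1,0,0,5.3,0,0,0,1]'

```text
time: 14.4
eef_pos: [0.5305, -0.0026, 0.133]
tcp_rot: [0.083, 0.997, 0.0, -0.001]
contact_force: [0.3, -0.6, -2.6]
opening: 0.405
finger_force: 41.0
```

>>> arm_command --series '[0,0,0.2,0,0,0,1,0,0,0.2,0,0,0,0.3,0,0,0.2,0,0,0,0.1,0,0,0.2,0,0,0,0,0,0,0.2,0,0,0,0,0,0,-2,0,0,0,0,0,0,-6,0,0,0,0,0,0,-10,0,0,0,0,0,0,-10,0,0,0,0,0,0,-10,0,0,0,0]'

```text
time: 15.23
eef_pos: [0.533, -0.0031, 0.238]
tcp_rot: [0.083, 0.997, -0.0, 0.004]
contact_force: [-0.6, -0.5, -0.1]
opening: 1.004
finger_force: 0.0
```

Run:
```python
from h import *
s=telemetry.get_state(); print(s["time"],s["eef_pos"],s["contact_force"],s["opening"])
q=vision.read_camera("side"); cs=cam(q); print(blobs(q["color"],(5,150,40),(28,255,255),(300,120,400,260),20))
print(proj(cs,[[.615,.058,.159],[.53,-.003,.159]]))
cv2.imwrite("pics/s6.png",cv2.resize(q["color"][120:260,220:400],None,fx=4,fy=4,interpolation=2))
```

```text
15.2333 [ 0.53295506 -0.00311813  0.23804283] [-0.5550707  -0.45114388 -0.11449309] 1.003603514425994
[(array([334.1, 189.7]), np.int32(257), array([328, 178,  14,  25], dtype=int32)), (array([329.7, 216.8]), np.int32(286), array([323, 205,  14,  25], dtype=int32))]
[[334.53226936 181.0907983 ]
 [330.61931532 207.99432323]]
```

View pics/s6.png

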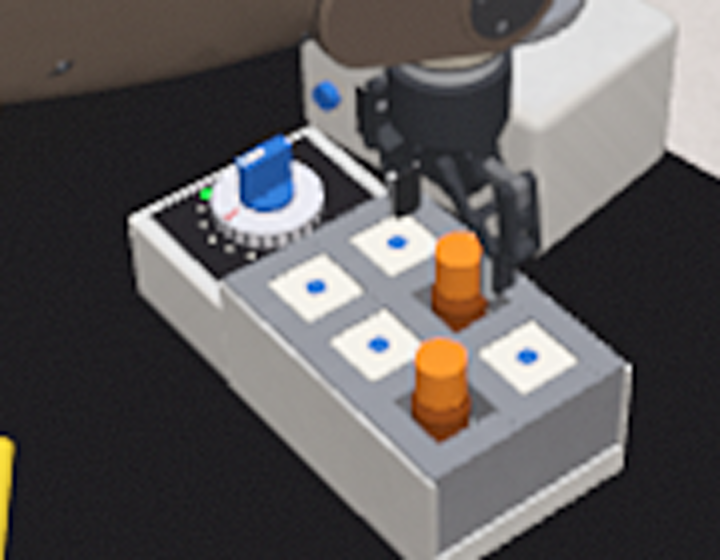

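Both bottles stand down in their wells, with only the caps and a little of each body showing above the block at (458,280) and (441,385) in the crop. Now the knob.

>>> arm_command --series '[-0.4,3,-1,0,0,0,0,-0.9,7,-2,0,0,0,0,-1.5,11,-2,0,0,0,0,-2,15,-2,0,0,0,0,-2.6,19,-2,0,0,0,0,-3.2,23,-2,0,0,0,0,-3.7,26.2,-2,0,0,0,0,-3.7,26.2,-2,0,0,0,0,-3.7,26.2,-2,0,0,0,0,-3.7,26.2,-2,0,0,0,0]'

```text
time: 16.12
eef_pos: [0.61, 0.2491, 0.2515]
tcp_rot: [0.083, 0.997, -0.001, -0.002]
contact_force: [-0.0, -0.1, -0.1]
opening: 1.001
finger_force: 0.0
```

>>> arm_command --series '[0,0,0,0,0,0,0,0,0,0,0,0,0,0,0,0,0,0,0,0,0]'

```text
time: 16.37
eef_pos: [0.6109, 0.2483, 0.2539]
tcp_rot: [0.084, 0.996, -0.0, 0.0]
contact_force: [-1.2, -0.6, 0.0]
opening: 1.002
finger_force: 0.0
```

Run:
```python
from h import *
s=telemetry.get_state(); r=vision.read_camera("wrist"); cv2.imwrite("pics/w7.png",r["color"]); print(s["eef_pos"],s["tcp_rot"])
c=wristcam(r,s)
for b in blobs(r["color"],(100,90,50),(130,255,255),None,100): print("bl",b,plane(c,b[0],.109).round(4)[0])
for b in blobs(r["color"],(45,100,60),(80,255,255),None,30): print("green",b,plane(c,b[0],.082).round(4)[0])
for b in blobs(r["color"],(0,130,80),(5,255,255),None,30): print("red",b,plane(c,b[0],.097).round(4)[0])
h=cv2.cvtColor(r["color"],cv2.COLOR_BGR2HSV); m=cv2.inRange(h,np.array((100,90,150)),np.array((130,255,255)))
```

```text
[0.61087418 0.2482736  0.25388022] [ 8.42341656e-02  9.96445986e-01 -4.76312234e-05  5.70307784e-06]
bl (array([ 60.2, 168. ]), np.int32(368), array([ 50, 158,  22,  21], dtype=int32)) [0.5432 0.0701 0.109 ]
bl (array([163.1, 168.1]), np.int32(364), array([153, 158,  21,  21], dtype=int32)) [0.5558 0.1434 0.109 ]
bl (array([321.7, 219.5]), np.int32(2672), array([293, 187,  58,  73], dtype=int32)) [0.6128 0.2498 0.109 ]
bl (array([173.8, 264.5]), np.int32(291), array([164, 256,  20,  18], dtype=int32)) [0.629  0.1307 0.109 ]
bl (array([425.6, 337.6]), np.int32(423), array([415, 327,  21,  23], dtype=int32)) [0.7259 0.3173 0.109 ]
green (array([377.2, 178.6]), np.int32(156), array([371, 172,  14,  14], dtype=int32)) [0.594 0.298 0.082]
red (array([319.5, 169.6]), np.int32(55), array([318, 163,   4,  16], dtype=int32)) [0.5774 0.2542 0.097 ]
```

View pics/w7.png

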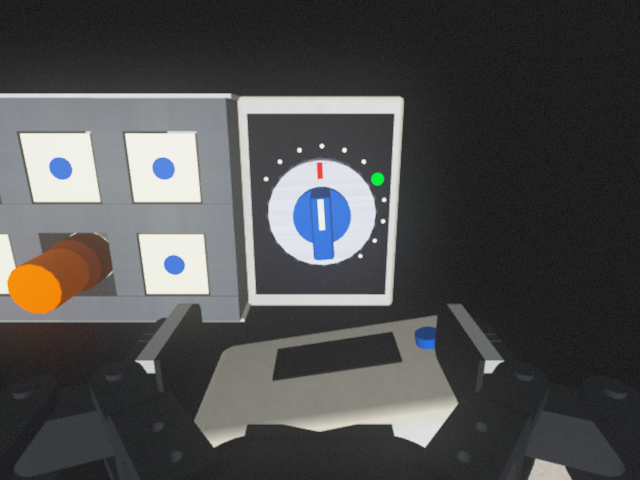

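The knob's white line runs from about (321,199) to (321,230), pointing towards the base, so its angle is near 0. The red mark is at (320,170) and the green at (377,179).

Run:
```python
from h import *
s=telemetry.get_state(); r=vision.read_camera("wrist"); c=wristcam(r,s); print(s["eef_pos"])
h=cv2.cvtColor(r["color"],cv2.COLOR_BGR2HSV)[195:236,312:332]
ys,xs=np.where((h[...,1]<110)&(h[...,2]>150)); P=plane(c,np.c_[xs+312,ys+195],.1405)
vx,vy,x0,y0=cv2.fitLine(P[:,:2].astype(np.float32),cv2.DIST_L2,0,.01,.01).ravel()
print(len(xs),"line dir deg",np.degrees(np.arctan2(vy,vx))%180,"mid",x0,y0, "min/max",P.min(0),P.max(0))
M=R.from_quat(s["tcp_rot"]).as_matrix(); print("tool x deg",np.degrees(np.arctan2(M[1,0],M[0,0])))
# ring centre: white outline bounding box, z .097
for u in ([322,211.5],): print(plane(c,u,.097))
D=plane(c,[[163.1,168.1],[173.8,264.5],[60.2,168]],.109); ex=(D[1]-D[0])[:2]/.074; ey=(D[0]-D[2])[:2]/.074; print("inc x deg",np.degrees(np.arctan2(ex[1],ex[0])), "axis",D[:2].mean(0)[:2]+.114*ey/np.linalg.norm(ey))
G=plane(c,[377.2,178.6],.082)[0]; print(G)
```

```text
[0.61094731 0.2483954  0.2540188 ]
222 line dir deg 173.33191 mid 0.60126984 0.25099874 min/max [0.59052521 0.24780094 0.1405    ] [0.61231045 0.25416591 0.1405    ]
tool x deg 170.34071017092575
[[0.6096926  0.25082755 0.097     ]]
inc x deg -9.77445329576814 axis [0.61181857 0.24947845]
[0.59410652 0.29811004 0.082     ]
```

>>> arm_command --series '[0,0.1,3,0,0,-3,0,0,0.1,7,0,0,-3,0,0,0.1,11,0,0,-3,0,0,0.1,13.5,0,0,-3,0,0,0.1,14.3,0,0,-3,0,0,0.1,14.3,0,0,-3,0,0,0.1,14.3,0,0,-3,0]' --force 30

```text
time: 17.05
eef_pos: [0.612, 0.2505, 0.1122]
tcp_rot: [0.057, 0.998, 0.0, 0.001]
contact_force: [-0.1, -0.1, 0.7]
opening: 0.998
finger_force: 0.0
```

>>> arm_command --series '[0,0,0,0,0,0,0.3,0,0,0,0,0,0,0.6,0,0,0,0,0,0,0.75,0,0,0,0,0,0,0.85,0,0,0,0,0,0,1,0,0,0,0,0,0,1,0,0,0,0,0,0,1,0,0,0,0,0,0,1]'

```text
time: 17.72
eef_pos: [0.6112, 0.2502, 0.1114]
tcp_rot: [0.057, 0.998, -0.0, 0.0]
contact_force: [-1.6, -1.4, 3.2]
opening: 0.159
finger_force: 31.7
```

>>> arm_command --series '[0,0,0,0,0,6,1,0,0,0,0,0,12,1,0,0,0,0,0,18,1,0,0,0,0,0,24,1,0,0,0,0,0,30,1,0,0,0,0,0,36,1,0,0,0,0,0,42,1]'

```text
time: 18.3
eef_pos: [0.6109, 0.2496, 0.1114]
tcp_rot: [0.413, 0.911, -0.001, -0.0]
contact_force: [-2.6, -3.2, 5.2]
opening: 0.161
finger_force: 31.9
```

>>> arm_command --series '[0,0,0,0,0,6,1,0,0,0,0,0,12,1,0,0,0,0,0,18,1,0,0,0,0,0,21,1,0,0,0,0,0,21,1,0,0,0,0,0,21,1,0,0,0,0,0,21,1]'

```text
time: 18.88
eef_pos: [0.6106, 0.2494, 0.1114]
tcp_rot: [0.57, 0.821, -0.001, -0.0]
contact_force: [-2.2, -3.5, 5.2]
opening: 0.155
finger_force: 32.0
```

>>> arm_command --series '[0,0,0,0,0,0,0.6,0,0,0,0,0,0,0.2,0,0,0,0,0,0,0,0,0,0,0,0,0,0,0,0,-2,0,0,0,0,0,0,-6,0,0,0,0,0,0,-10,0,0,0,0,0,0,-14,0,0,0,0,0,0,-14,0,0,0,0,0,0,-14,0,0,0,0]'

```text
time: 19.72
eef_pos: [0.613, 0.2511, 0.2555]
tcp_rot: [0.57, 0.821, 0.003, 0.003]
contact_force: [-0.8, 0.3, 0.1]
opening: 1.002
finger_force: 0.0
```

>>> arm_command --series '[0,0,0,0,0,0,0,0,0,0,0,0,0,0,0,0,0,0,0,0,0]'

```text
time: 19.97
eef_pos: [0.61, 0.2502, 0.2479]
tcp_rot: [0.571, 0.821, -0.002, -0.002]
contact_force: [-0.3, 0.2, -0.2]
opening: 1.002
finger_force: 0.0
```

Run:
```python
from h import *
s=telemetry.get_state(); r=vision.read_camera("wrist"); cv2.imwrite("pics/w8.png",r["color"]); c=wristcam(r,s); print(s["time"],s["eef_pos"],s["contact_force"])
for b in blobs(r["color"],(0,130,80),(5,255,255),None,30): print("red",b,plane(c,b[0],.097).round(4)[0])
K=max(blobs(r["color"],(100,90,50),(130,255,255),(250,150,400,300),100),key=lambda b:b[1]); x,y,w,hh=K[2]; print(K)
h=cv2.cvtColor(r["color"],cv2.COLOR_BGR2HSV)[y:y+hh,x:x+w]
n,l,st,ce=cv2.connectedComponentsWithStats(((h[...,1]<110)&(h[...,2]>150)).astype(np.uint8))
for i in range(1,n):
    if st[i][4]<60: continue
    ys,xs=np.where(l==i); P=plane(c,np.c_[xs+x,ys+y],.1405)
    vx,vy,x0,y0=cv2.fitLine(P[:,:2].astype(np.float32),cv2.DIST_L2,0,.01,.01).ravel()
    print(st[i],"theta",170.2-np.degrees(np.arctan2(vy,vx))%180,"mid",x0,y0)
q=vision.read_camera("side"); print(blobs(q["color"],(5,150,40),(28,255,255),(300,120,400,260),20))
```

```text
19.9667 [0.609983   0.25020296 0.24790454] [-0.33120682  0.18245699 -0.17138076]
red (array([278.3, 196.6]), np.int32(38), array([273, 193,  13,   8], dtype=int32)) [0.5762 0.2539 0.097 ]
(array([320.3, 223.1]), np.int32(2769), array([291, 190,  59,  74], dtype=int32))
[  0   0  26  74 708] theta 57.889923 mid 0.59833896 0.2442222
[ 34   0  25  26 195] theta 17.052536 mid 0.61647135 0.27806273
[ 26  12   7  33 231] theta 59.77513 mid 0.6077308 0.2595409
[ 38  32  21  42 481] theta 78.75537 mid 0.62854445 0.24383292
[(array([334.5, 189.5]), np.int32(275), array([328, 178,  14,  25], dtype=int32)), (array([329.7, 216.8]), np.int32(286), array([323, 205,  14,  25], dtype=int32))]
```

View pics/w8.png

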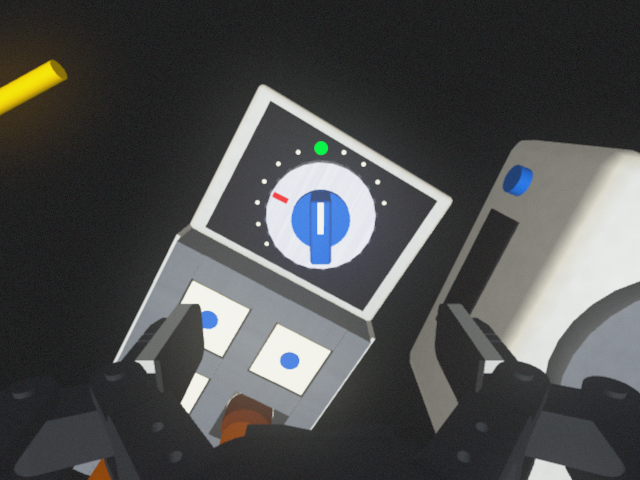

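The knob's line at (320,218) points straight at the green mark (321,148), about 59.8° or 1.04 rad. The red mark has not moved measurably (about 1 mm), and both bottles are down. Nothing is being touched, so I'll hand in.

```bash
python3 -c "
from plant import ctrl
print(ctrl.sign_off())"
```

```text
the job is handed in; nothing more can be done
None
```

The job is handed in: wells 4 and 0 felt empty and now hold both bottles, standing upright and all the way down; the inner knob's line reads about 1.04 rad against the 1.05 mark, the ring's red mark is within about 1 mm of where it started, and the arm is clear of everything.

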